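# Load the indexing sample slide and lock it under the coil

### The arm

A 6-joint arm with a two-finger parallel gripper is mounted at the origin on the work surface; the furniture and walls round the work are solid. World frame = base frame: x ahead of the robot, y to its left, z up, the work surface at z = 0. Lengths are in m, angles in rad, forces in N, time in s.
With the tool pointing down it reaches from about 0.35 to 0.85 m from the base axis. Payload 8.1 kg.
Tool frame: the origin (TCP) lies at the centre of the arm's flange, where the gripper is bolted on; the fingertips stand 186 mm ahead of it and the grasp point (between the pads) lies 167 mm ahead of it; z points along the fingers, y is the line along which they close (so a half turn about z gives the same grasp; the last joint's range is limited). The gripper opens to 93 mm and grips with 3 to 60 N. Pads are 15 mm wide; open, the fingers measure 128 mm over their backs; the gripper's body (75 mm by 188 mm) begins 65 mm behind the grasp point.
Start: joints at [-1.246, 0.13, 1.488, -0, 1.523, -0.085], TCP at [0.239, -0.55, 0.405] pointing down, gripper open.
Joint ranges: [-2.96, 2.96], [-0.89, 2.26], [0.02, 2.5], [-1.34, 4.48], [0, 2.73], [-2.66, 2.66]. Speed limits (rad/s): [2.39, 2.39, 2.79, 3.14, 3.14, 3.14].

### API

Orientations are given as a rotation vector (axis times angle).
In Python, from plant import read_state, read_camera, camera_params, robot gives the robot as it stands.
- The arm moves only by the tool carry_out, never from a script. Its argument "targets" is a list of rows, each an object of numbers: "hand": the opening in per cent of the stroke, from 0 (shut) to 100 (fully open); "x", "y", "z": the shift along the tool's x, y, z in m; "ax", "ay", "az": the turn, a rotation vector about the tool's x, y, z in rad. In form: [{"hand": .., "x": .., "y": .., "z": .., "ax": .., "ay": .., "az": ..}, ...]. A call has 1 to 8 rows; each row is the pose to reach, as a shift and turn from the pose commanded when the call began, along the tool's axes at that moment; what a row does not reach only later rows make up. A row lasts 1/8 s, in which the tool goes at most 62.5 mm and 10.7 degrees, less where a joint would pass 70% of its speed; a pose out of reach is approached as far as the arm can. A call with a gripper value outside its range is refused whole. The fingers move at their own pace and stop on an object; "newtons" is the grip in N (left out, the last holds). Time passes only in rows, so rows that repeat a pose let the fingers close. It gives the time, the measured TCP pose, the force, the opening and the grip force at its end, in the units of the state.
- read_state(): the state, without advancing time (a new reading comes with each control period).
- read_camera(name): name is "scene" or "top" or "wrist"; returns (picture, depth): 384x512x3 uint8, blue, green, red; 384x512 float32, m along the optical axis (not along the pixel's ray), 0 where there is no reading.
- camera_params(name): a dict with "fx", "fy", "cx", "cy" (pixels), "position" and "rotation" of the camera in the world. Camera axes: x right, y up, looking along -z (the intrinsics and any distortion apply to the point x, -y, -z); pixel columns grow to the right and rows downward; lengths in m; the calibration is good to about 2 mm. A picture is of the moment at which its call begins: read the wrist's pose just before it. camera_params takes no time and is no camera call; for the wrist camera it gives the pose at the moment of the call.
- robot.close_job(): hands the job in; it is judged then, once.
The state is a dict: "t": time; "q": joint angles; "dq": joint speeds; "joint_torque": joint torques, N m; "tool_pos": TCP position; "orientation": TCP orientation; "force": force on the tool from outside, world axes, zero at the start; "wrist_torque": the same for the moment, N m; "opening": finger opening in m; "gripper_force": force on a finger pad.
Only numpy, scipy, OpenCV 4.12 (cv2) and the standard library are available. Lean on these libraries where they do the work, as an engineer would, in place of code of your own. Each camera call takes 0.05 s, during which the arm holds its last target. There are 200 camera calls.

### The job

Stand one of the steel slugs in each of the three wells of the carrier. Then pull up the spring lock plunger, slide the carrier along its rail to the next hole, so that the first well comes under the pick-up coil, and let the pin drop fully home in that hole; finish while still holding the plunger's knob firmly with the pin home, for the reading to be taken. Keep the robot off the coil and leave the screwdriver, compass and eraser lying where they are.

Things in the scene. Friction and masses are not known exactly. Their poses are not given: they have to be found in the camera images.
- slide_base: fixed base of the sample slide: aluminium plate 156 mm (x) by 275 mm (y), 10 mm thick, y = -110 to +165 mm from its origin, which is on the table under the rail's centre line. Its y axis runs along the rail towards the coil; -x is its front. An end stop at the rail's -y end is 30 mm high. Its pose varies; yaw up to 0.25 rad.
- next_hole (a point): centre of the mouth of the next hole, fixed. The steel index strip, 26 mm wide, top 24 mm above the table, runs along the front of the base, 55 mm in front of the rail's centre line. Its four 11 mm holes are at y = -78 (the pin starts in it), -8 (this one), +28 and +64 mm of slide_base
- carrier (a joint): travel of the carrier along +y of slide_base, in m: 0 at the start (pin in the first hole), 0.070 with the pin in the next hole and well1 under the coil; 0.106 and 0.142 at the last two holes. An aluminium block 60 mm wide (x), 156 mm long (y), top 44 mm above the table, three wells in a row 36 mm apart along its middle. Friction 1 N; with the pin in a hole it has 1.5 mm of play each way.
- plunger (a joint): rise of the spring plunger, in m: 0 with the pin home (10 mm deep in a hole), 0.010 with the pin's tip at the strip's top, 0.016 at the upper stop. Its spring pushes down with 5 N at home, 8 N at the top. The pin, 8 mm thick with a round tip, springs into a hole by itself when over one; between holes, let go, it rests on the strip near 0.010.
- knob: black round knob of the plunger, 25 mm in diameter, 24 mm high, fixed on the pin, on a tongue of the carrier over the strip. Origin at its centre, 69 mm above the table with the pin home; z up, y towards the coil. Free all round from 57 mm up; below are a stem, sleeve and hexagon nut (23 mm). It is 55 mm in front of the line of wells, 42 mm along from well3, away from the coil.
- well1 (a point): centre of the mouth of well 1 of the carrier, at its top face 44 mm above the table: a round blind hole 23 mm wide and 14 mm deep (the one nearest the coil, which goes under the coil). Axes as those of slide_base; moves with the carrier.
- well2 (a point): centre of the mouth of well 2 of the carrier, at its top face 44 mm above the table: a round blind hole 23 mm wide and 14 mm deep (the middle one). Axes as those of slide_base; moves with the carrier.
- well3 (a point): centre of the mouth of well 3 of the carrier, at its top face 44 mm above the table: a round blind hole 23 mm wide and 14 mm deep (the one nearest the plunger). Axes as those of slide_base; moves with the carrier.
- coil: the pick-up coil: a copper ring 55 mm across and 8 mm thick, fixed flat under a bracket arm that comes from the back of slide_base, with its axis at y = +106 mm, over the line of wells. The origin is at the centre of its underside, 76.5 mm above the table; the bracket with its two terminals reaches 118 mm above the table, and spans x = -23 to +63 mm, y = +86 to +126 mm of slide_base.
- tile: thin wooden tile, 120 mm (its x) by 160 mm (its y), 8 mm thick, fixed; origin at the centre of its underside. The slugs stand on it some 50 mm apart along its y, alternately either side of its middle: fingers that open along its x have room. Between tile and slide lie a closed laptop and a meter, up to 45 mm high; a bench supply 181 mm high stands off to the right (-y) of the tile.
- slug1_center (a point): centre of a loose steel slug: an upright cylinder 18 mm in diameter and 34 mm high with chamfered ends, about 65 g (0.7 to 1.4 times that); this point is 17 mm above its foot. All three slugs are alike; any slug may go in any well. Seated in a well, upright, its centre is 3 mm above the well's mouth and its top 20 mm above the carrier.
- slug2_center (a point): centre of a loose steel slug: an upright cylinder 18 mm in diameter and 34 mm high with chamfered ends, about 65 g (0.7 to 1.4 times that); this point is 17 mm above its foot. All three slugs are alike; any slug may go in any well. Seated in a well, upright, its centre is 3 mm above the well's mouth and its top 20 mm above the carrier.
- slug3_center (a point): centre of a loose steel slug: an upright cylinder 18 mm in diameter and 34 mm high with chamfered ends, about 65 g (0.7 to 1.4 times that); this point is 17 mm above its foot. All three slugs are alike; any slug may go in any well. Seated in a well, upright, its centre is 3 mm above the well's mouth and its top 20 mm above the carrier.
- screwdriver: loose bystander: red-handled screwdriver, 194 mm long and 25 mm thick, lying in front of the slide; origin under its middle, y along it, towards the handle
- compass: loose bystander: round plotting compass, 44 mm across, 11 mm high, in front of the slide; origin under its middle
- eraser: loose bystander: eraser, 21x50x12 mm, lying beside the tile; origin under its middle

How it is judged:
By the outcome, as a careful person would: the job done as asked, in the order asked, and still so for the second after the job is handed in, while the arm keeps its last pose, push and grip.
It also fails if it takes over 72 s, if anything falls off the work surface, if the arm or the gripper's body presses on something with over 40 N, if the wrist force passes 120 N, or if a joint passes its speed limit or range.

## Working session

There is one attempt and no reset: what is moved stays moved. The work goes in short steps, Python scripts to look and compute and a tool call to move; the robot and the scene stay as the last step left them, time stands still between calls to the robot, and variables do not carry over. Pictures are saved under pics/ and viewed, at most 10 in all, crops included, and the job is handed in when it is done.

Besides the shell and the picture viewer there is one more tool, called after ">>>" as a command line: name --argument value ..., lists and objects as JSON in quotes. carry_out: Moves the arm, as the interface text tells. Its arguments: {"type":"object","properties":{"targets":{"type":"array","items":{"type":"object","properties":{"hand":{"type":"number"},"x":{"type":"number"},"y":{"type":"number"},"z":{"type":"number"},"ax":{"type":"number"},"ay":{"type":"number"},"az":{"type":"number"}}}},"newtons":{"type":"number"}},"required":["targets"]}

```bash
mkdir -p pics; ls; python3 - <<'E'
from plant import read_state, read_camera, camera_params, robot
import cv2,numpy as np
s=read_state();print({k:np.round(v,4).tolist() for k,v in s.items()})
for n in ("scene","top"):
    p,d=read_camera(n);cv2.imwrite(f"pics/{n}0.png",p);np.savez(f"{n}0.npz",p=p,d=d)
    c=camera_params(n);print(n,c)
E
```

```text
pics
{'t': 0.0, 'q': [-1.2464, 0.1312, 1.4893, 0.0, 1.523, -0.0854], 'dq': [0.0009, 0.0, 0.0004, -0.0014, 0.0003, 0.0002], 'joint_torque': [0.0027, -55.9828, -49.176, 0.077, 0.0355, -0.0001], 'tool_pos': [0.239, -0.5501, 0.4037], 'orientation': [-3.0741, -0.6389, 0.0003], 'force': [-0.3144, -0.5261, -0.5135], 'wrist_torque': [0.0281, -0.0239, -0.0395], 'gripper_force': 0.0, 'opening': 0.0927}
scene {'fx': 436.32605118100986, 'fy': 436.32605118100986, 'cx': 253.87324601764814, 'cy': 194.8312007366423, 'position': array([-0.16644306, -0.97801006,  0.59492391]), 'rotation': array([ 1.11916503, -0.35629545, -0.53284457])}
top {'fx': 446.2678821794709, 'fy': 446.2678821794709, 'cx': 253.37829828512847, 'cy': 191.00829394791768, 'position': array([ 0.21970216, -0.02578809,  1.75796112]), 'rotation': array([ 0.12516654, -0.14110208, -1.57230834])}
```

View pics/top0.png

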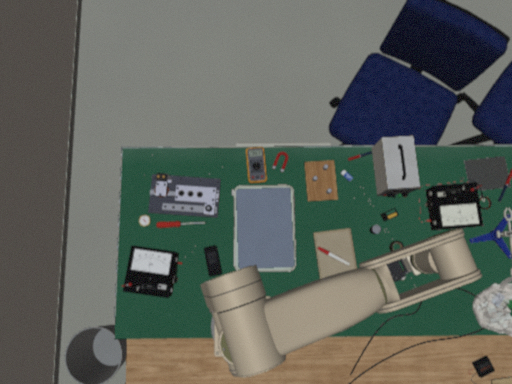

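View pics/scene0.png

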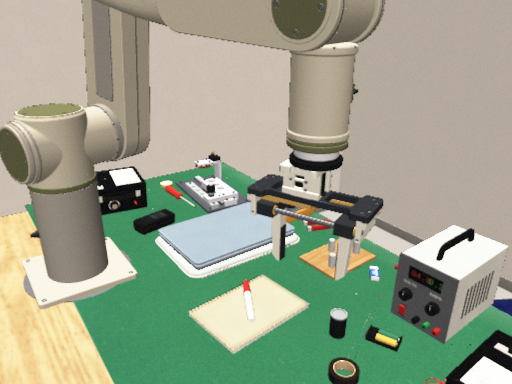

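The top view shows the slide around (185,195), the tile with three slugs at (321,180), the compass at (145,221), the screwdriver at (180,224), and the bench supply at (395,165). The scene view shows the same layout.

```bash
cat > h.py <<'E'
from plant import read_state, read_camera, camera_params, robot
import cv2,numpy as np
from scipy.spatial.transform import Rotation as R
def cloud(d,c):
    v,u=np.mgrid[:384,:512]
    P=np.stack([(u-c['cx'])/c['fx']*d,-(v-c['cy'])/c['fy']*d,-d],-1)
    W=P@R.from_rotvec(c['rotation']).as_matrix().T+c['position']
    W[d<=0]=np.nan
    return W
E
python3 - <<'E'
from h import *
z=np.load('top0.npz');p,d=z['p'],z['d'];W=cloud(d,camera_params('top'))
for n,(u0,u1,v0,v1) in dict(slide=(140,230,165,235),tile=(298,362,150,210)).items():
    print(n,np.round(W[v0,u0],3),np.round(W[v1,u1],3))
a=cv2.resize(p[165:235,140:230],None,fx=8,fy=8,interpolation=cv2.INTER_CUBIC);cv2.imwrite('pics/slide.png',a)
# table plane
print('table z',np.nanmedian(W[205:225,300:310,2]), 'slide heights')
np.set_printoptions(linewidth=250)
print('tile z mm');print(np.round(W[160:202:2,302:342:2,2]*1000).astype(int))
g=W[150:210,298:350]
for lab in [1]:
    m=(g[...,2]>.03)&(g[...,2]<.06)&(np.abs(g[...,0]-np.nanmedian(W[165:195,310:332,0]))<.1)
    n,l,st,ce=cv2.connectedComponentsWithStats(m.astype(np.uint8))
    for i in range(1,n): print(st[i],ce[i]+[298,150],np.round(g[l==i].mean(0),4))
E
```

```text
slide [ 0.631  0.414 -0.01 ] [0.345 0.048 0.004]
tile [ 0.689 -0.227 -0.003] [ 0.442 -0.477 -0.003]
table z -0.0014920693875766222 slide heights
tile z mm
[[                   2                   -4                   -4                   -5                    2                   -1                    3                   -4                   -2                    1                   -2
                    -1                    5                   -6                    9                    0                   -2                   -4                    1                    1]
 [                  -2                   -2                    6                   11                   11                   -3                    9                    7                   16                   10                   12
                    13                    9                   14                    6                    7                   -2                    2                   -2                    7]
 [                  -9                   -4                    2                    2          
[... 7541 characters left out ...]
           5]
 [                 -10                   -1                   -9                    8                    8                    0                    4                   18                    9                    6                    8
                     6                    2                    4                  -11                    2                   -1                    0                    0                   -2]]
[25 15  5  5 17] [325.41176471 166.76470588] [ 0.6093 -0.3293  0.0401]
[15 26  5  5 20] [314.95 178.1 ] [ 0.5637 -0.2865  0.0406]
[29 39  5  5 18] [328.94444444 190.77777778] [ 0.5129 -0.3398  0.0404]<stdin>:9: RuntimeWarning: invalid value encountered in cast
```

View pics/slide.png

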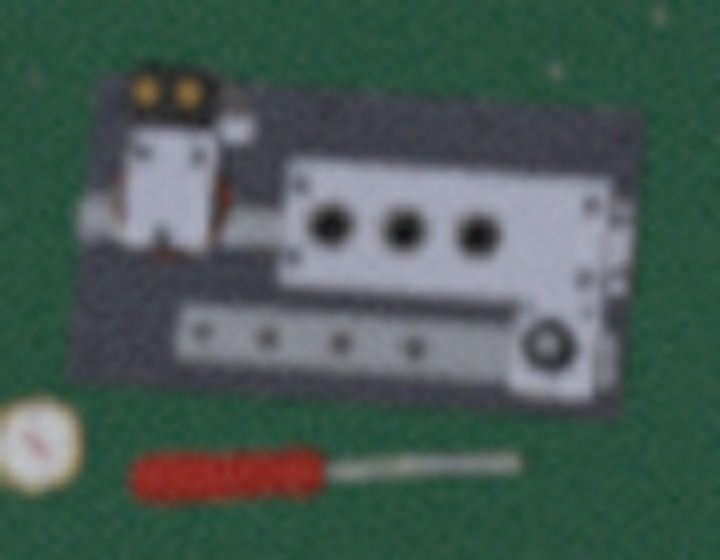

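The crop shows the wells at about (330,227), (404,230) and (477,235). The knob is at (549,346), the strip holes are at (203,332), (267,338), (342,344) and (414,347), and the coil bracket is at (170,190).

```bash
cat >> h.py <<'E'
def ray(n_or_c,u,v,z):
    c=camera_params(n_or_c) if isinstance(n_or_c,str) else n_or_c
    d=R.from_rotvec(c['rotation']).apply([(u-c['cx'])/c['fx'],-(v-c['cy'])/c['fy'],-1])
    return c['position']+d*(z-c['position'][2])/d[2]
def rel(p,yaw,base=None):
    """shift and turn in tool axes from base (or measured) pose to TCP p, tool down with y axis at world yaw"""
    s=read_state();P0=np.array(s['tool_pos']);R0=R.from_rotvec(s['orientation'])
    if base is not None: P0,R0=np.array(base[0]),R.from_rotvec(base[1])
    y=np.array([np.cos(yaw),np.sin(yaw),0]);zt=np.array([0,0,-1.]);x=np.cross(y,zt)
    Rt=R.from_matrix(np.stack([x,y,zt],1))
    return np.round(R0.inv().apply(np.array(p)-P0),4),np.round((R0.inv()*Rt).as_rotvec(),4)
E
python3 - <<'E'
from h import *
f=lambda x,y,z:ray('top',140+(x+.5)/8-.5,165+(y+.5)/8-.5,z)
w=[f(330,227,.044),f(404,230,.044),f(477,235,.044)];k=f(549,346,.081)
hs=[f(203,332,.024),f(267,338,.024),f(342,344,.024),f(414,347,.024)]
for q in w+[k]+hs:print(np.round(q,4))
d=w[0]-w[2];print('yaw wells',np.arctan2(-d[0],d[1]),np.linalg.norm(d)); d=hs[0]-hs[2];print(np.arctan2(-d[0],d[1]),np.linalg.norm(d))
for u,v in ((325.4,166.8),(314.95,178.1),(328.9,190.8)):print('slug',np.round(ray('top',u,v,.042),4))
s=read_state();M=R.from_rotvec(s['orientation']).as_matrix();print(np.round(M,3))
c=camera_params('wrist');print(c['fx'],c['cx'],c['cy'],'cam in tool',np.round(M.T@(c['position']-s['tool_pos']),4),np.round(M.T@R.from_rotvec(c['rotation']).as_matrix(),3))
E
```

```text
[0.5066 0.238  0.044 ]
[0.5049 0.2021 0.044 ]
[0.5023 0.1666 0.044 ]
[0.4428 0.1277 0.081 ]
[0.4582 0.302  0.024 ]
[0.4551 0.2707 0.024 ]
[0.4519 0.234  0.024 ]
[0.4503 0.1988 0.024 ]
yaw wells -0.059977532520758686 0.07153654790360094
-0.09192890636229997 0.06827674183457165
slug [ 0.6087 -0.3289  0.042 ]
slug [ 0.5634 -0.2862  0.042 ]
slug [ 0.5126 -0.3393  0.042 ]
[[ 0.917  0.398 -0.001]
 [ 0.398 -0.917  0.002]
 [ 0.    -0.002 -1.   ]]
271.4111346762343 258.22242831558276 192.73826651716828 cam in tool [ 0.0829 -0.      0.0206] [[ 0.001  0.955  0.297]
 [ 1.    -0.    -0.002]
 [-0.001  0.297 -0.955]]
```

```bash
python3 -c "
from h import *
print(rel([.56,-.31,.33],-1.463))"
```

```text
(array([ 0.3901, -0.0922,  0.074 ]), array([-1.70e-03,  1.00e-04,  3.02e-01]))
```

>>> carry_out --targets '[{"hand": 60, "x": 0.39, "y": -0.092, "z": 0.074, "ax": 0, "ay": 0, "az": 0.302}, {"hand": 60, "x": 0.39, "y": -0.092, "z": 0.074, "ax": 0, "ay": 0, "az": 0.302}, {"hand": 60, "x": 0.39, "y": -0.092, "z": 0.074, "ax": 0, "ay": 0, "az": 0.302}, {"hand": 60, "x": 0.39, "y": -0.092, "z": 0.074, "ax": 0, "ay": 0, "az": 0.302}, {"hand": 60, "x": 0.39, "y": -0.092, "z": 0.074, "ax": 0, "ay": 0, "az": 0.302}, {"hand": 60, "x": 0.39, "y": -0.092, "z": 0.074, "ax": 0, "ay": 0, "az": 0.302}, {"hand": 60, "x": 0.39, "y": -0.092, "z": 0.074, "ax": 0, "ay": 0, "az": 0.302}, {"hand": 60, "x": 0.39, "y": -0.092, "z": 0.074, "ax": 0, "ay": 0, "az": 0.302}]'

```text
t: 1.1
tool_pos: [0.5615, -0.3082, 0.3291]
orientation: [-3.135, -0.175, 0.003]
force: [-0.2, -0.6, -0.1]
opening: 0.056
gripper_force: 0.0
```

```bash
python3 - <<'E'
from h import *
s=read_state();c=camera_params('wrist');p,d=read_camera('wrist');cv2.imwrite('pics/w1.png',p);W=cloud(d,c)
print(s['tool_pos'],s['orientation'],s['t'],c)
np.savez('w1.npz',p=p,d=d)
m=((W[...,2]>.033)&(W[...,2]<.05)&(abs(W[...,0]-.56)<.09)&(abs(W[...,1]+.31)<.07)).astype(np.uint8)
n,l,st,ce=cv2.connectedComponentsWithStats(m)
for i in range(1,n):
    if st[i,4]>20: print(st[i],ce[i],np.round(np.mean(W[l==i],0),4),np.round(ray(c,*ce[i],.042),4))
E
```

```text
[ 0.5615167  -0.30823456  0.32910548] [-3.13491760e+00 -1.74969877e-01  2.64999754e-03] 1.1 {'fx': 271.4111346762343, 'fy': 271.4111346762343, 'cx': 258.22242831558276, 'cy': 192.73826651716828, 'position': array([ 0.64389998, -0.29902834,  0.30831492]), 'rotation': array([-0.24628281,  0.22107986, -1.4466663 ])}
[278 138  18  19 263] [286.44486692 147.30798479] [ 0.6104 -0.3305  0.0406] [ 0.6106 -0.3303  0.042 ]
[231 178  17  18 243] [238.97530864 186.47325103] [ 0.5652 -0.2878  0.0403] [ 0.5657 -0.2879  0.042 ]
[276 227  16  17 216] [283.35185185 235.35648148] [ 0.5155 -0.3408  0.0401] [ 0.5164 -0.3405  0.042 ]
```

View pics/w1.png

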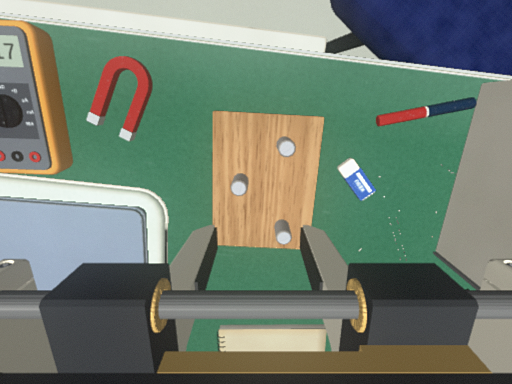

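The wrist view shows the three slugs on the tile at (286,147), (239,186) and (283,235), all with tops at about 42 mm as expected. The eraser lies at (357,178).

```bash
python3 -c "
from h import *
s=read_state();print(s['t'],s['tool_pos'],s['orientation'])
print(rel([.5655,-.288,.211],-1.463))"
```

```text
1.15 [ 0.56054435 -0.30951738  0.32964976] [-3.13589491e+00 -1.72806248e-01  2.65456189e-03]
(array([ 0.0075, -0.0207,  0.1187]), array([-0.001 ,  0.0016,  0.0023]))
```

>>> carry_out --targets '[{"hand": 50, "x": 0.0075, "y": -0.0207, "z": 0.02}, {"hand": 50, "x": 0.0075, "y": -0.0207, "z": 0.07}, {"hand": 50, "x": 0.0075, "y": -0.0207, "z": 0.11}, {"hand": 50, "x": 0.0075, "y": -0.0207, "z": 0.1187}, {"hand": 50, "x": 0.0075, "y": -0.0207, "z": 0.1187}, {"hand": 5, "x": 0.0075, "y": -0.0207, "z": 0.1187}, {"hand": 5, "x": 0.0075, "y": -0.0207, "z": 0.1187}, {"hand": 5, "x": 0.0075, "y": -0.0207, "z": 0.1187}]' --newtons 30

```text
schema error: expected keys hand, x, y, z, ax, ay, az
```

```bash
python3 -c "
from h import *
s=read_state();print(s['t'],s['tool_pos'],s['orientation'],s['opening'],s['gripper_force'])
b=(s['tool_pos'],s['orientation'])
print(rel([.5655,-.288,.33],-1.463), rel([.49,.15,.33],-.075))"
```

```text
1.15 [ 0.56054435 -0.30951738  0.32964976] [-3.13589491e+00 -1.72806248e-01  2.65456189e-03] 0.05590183433567632 0.0
(array([ 0.0073, -0.0208, -0.0003]), array([-0.001 ,  0.0016,  0.0023])) (array([-1.960e-02, -4.645e-01,  2.000e-04]), array([-2.0000e-03,  7.0000e-04, -1.3857e+00]))
```

>>> carry_out --targets '[{"hand": 50, "x": 0.0075, "y": -0.0207, "z": 0.02, "ax": 0, "ay": 0, "az": 0}, {"hand": 50, "x": 0.0075, "y": -0.0207, "z": 0.07, "ax": 0, "ay": 0, "az": 0}, {"hand": 50, "x": 0.0075, "y": -0.0207, "z": 0.11, "ax": 0, "ay": 0, "az": 0}, {"hand": 50, "x": 0.0075, "y": -0.0207, "z": 0.1187, "ax": 0, "ay": 0, "az": 0}, {"hand": 50, "x": 0.0075, "y": -0.0207, "z": 0.1187, "ax": 0, "ay": 0, "az": 0}, {"hand": 5, "x": 0.0075, "y": -0.0207, "z": 0.1187, "ax": 0, "ay": 0, "az": 0}, {"hand": 5, "x": 0.0075, "y": -0.0207, "z": 0.1187, "ax": 0, "ay": 0, "az": 0}, {"hand": 5, "x": 0.0075, "y": -0.0207, "z": 0.1187, "ax": 0, "ay": 0, "az": 0}]' --newtons 30

```text
t: 2.15
tool_pos: [0.5658, -0.2894, 0.2133]
orientation: [3.136, 0.169, 0.002]
force: [-0.8, 0.7, 0.6]
opening: 0.0209
gripper_force: 0.2
```

```bash
python3 -c "
from h import *
s=read_state();print(s['t'],s['tool_pos'],s['orientation'],s['opening'],s['gripper_force'],s['force'])
print(rel([.5655,-.288,.31],-1.463), rel([.50,.20,.31],-.075))"
```

```text
2.15 [ 0.56576805 -0.28938376  0.21326299] [3.13605420e+00 1.69103128e-01 2.42255573e-03] 0.020922800575545762 0.24129602126777172 [-0.77680032  0.66207488  0.61302689]
(array([ 0.    , -0.0013, -0.0967]), array([ 0.0011, -0.0015, -0.0001])) (array([-0.0126, -0.4935, -0.0973]), array([ 1.9000e-03, -5.0000e-04, -1.3881e+00]))
```

>>> carry_out --targets '[{"hand": 5, "x": 0, "y": 0, "z": 0, "ax": 0, "ay": 0, "az": 0}, {"hand": 5, "x": 0, "y": 0, "z": 0, "ax": 0, "ay": 0, "az": 0}, {"hand": 5, "x": 0, "y": 0, "z": -0.05, "ax": 0, "ay": 0, "az": 0}, {"hand": 5, "x": 0, "y": -0.02, "z": -0.1, "ax": 0, "ay": 0, "az": -0.1}, {"hand": 5, "x": -0.003, "y": -0.08, "z": -0.1, "ax": 0, "ay": 0, "az": -0.28}, {"hand": 5, "x": -0.005, "y": -0.14, "z": -0.1, "ax": 0, "ay": 0, "az": -0.46}, {"hand": 5, "x": -0.007, "y": -0.2, "z": -0.1, "ax": 0, "ay": 0, "az": -0.64}, {"hand": 5, "x": -0.009, "y": -0.26, "z": -0.1, "ax": 0, "ay": 0, "az": -0.82}]' --newtons 30

```text
t: 3.15
tool_pos: [0.5277, -0.0299, 0.3117]
orientation: [-2.806, -1.413, 0.0]
force: [1.2, -0.3, -1.1]
opening: 0.0177
gripper_force: 29.3
```

```bash
python3 -c "
from h import *
s=read_state();print(s['t'],s['tool_pos'],s['orientation'],s['opening'],s['gripper_force'],s['force'])
print(rel([.50,.19,.31],-.075))"
```

```text
3.15 [ 0.52767995 -0.02991632  0.31174805] [-2.80550244e+00 -1.41339590e+00  2.72614175e-04] 0.01771550985646098 29.31265378734679 [ 1.16680329 -0.33933601 -1.13964298]
(array([ 0.1603, -0.1531,  0.0018]), array([-2.000e-04,  0.000e+00, -5.624e-01]))
```

>>> carry_out --targets '[{"hand": 5, "x": 0.045, "y": -0.042, "z": 0, "ax": 0, "ay": 0, "az": -0.18}, {"hand": 5, "x": 0.085, "y": -0.082, "z": 0, "ax": 0, "ay": 0, "az": -0.36}, {"hand": 5, "x": 0.125, "y": -0.12, "z": 0, "ax": 0, "ay": 0, "az": -0.54}, {"hand": 5, "x": 0.16, "y": -0.153, "z": 0, "ax": 0, "ay": 0, "az": -0.565}, {"hand": 5, "x": 0.16, "y": -0.153, "z": 0, "ax": 0, "ay": 0, "az": -0.565}, {"hand": 5, "x": 0.16, "y": -0.153, "z": 0, "ax": 0, "ay": 0, "az": -0.565}, {"hand": 5, "x": 0.16, "y": -0.153, "z": 0, "ax": 0, "ay": 0, "az": -0.565}]'

```text
t: 4.03
tool_pos: [0.5021, 0.187, 0.3118]
orientation: [2.308, 2.131, -0.001]
force: [-0.1, -0.0, 0.2]
opening: 0.0173
gripper_force: 29.3
```

```bash
python3 - <<'E'
from h import *
s=read_state();c=camera_params('wrist');p,d=read_camera('wrist');np.savez('w2.npz',p=p,d=d,**{k:c[k] for k in c})
s=read_state();print(s['t'],s['tool_pos'],s['orientation'],s['opening'],s['gripper_force'])
cv2.imwrite('pics/w2.png',cv2.resize(p,None,fx=1.5,fy=1.5))
def pix(P):
    q=R.from_rotvec(c['rotation']).inv().apply(P-c['position']);return c['cx']-c['fx']*q[0]/q[2],c['cy']+c['fy']*q[1]/q[2]
for P in ((.5066,.238,.044),(.505,.202,.044),(.5023,.1666,.044),(.4428,.1277,.081)):print(np.round(pix(np.array(P)),1))
E
```

```text
4.075 [0.50218882 0.18697437 0.31192112] [ 2.30830691e+00  2.13091480e+00 -4.34973824e-04] 0.016992454177434627 29.316897173193865
[258.7 144.7]
[260.  183.2]
[260.1 218. ]
[197.8 278.7]
```

View pics/w2.png

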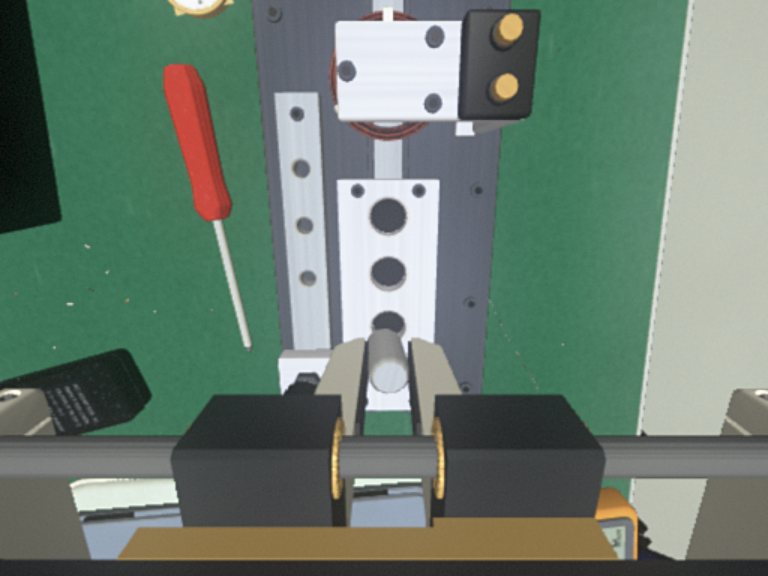

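The wrist view (1.5x) shows wells 1 and 2 at (388,215) and (388,273), with well 3 partly hidden by the held slug at (388,325). The strip holes are at (297,114), (301,168), (305,226) and (308,278), and the coil is at (388,75). I'll measure these more finely.

```bash
python3 - <<'E'
from h import *
z=np.load('w2.npz');c={k:z[k] for k in('fx','fy','cx','cy','position','rotation')};g=cv2.cvtColor(z['p'],cv2.COLOR_BGR2GRAY)
def blob(u,v,r,Z,inv=True):
    u0,v0=int(u-r),int(v-r);a=g[v0:v0+2*r+1,u0:u0+2*r+1]
    t,m=cv2.threshold(a,0,1,cv2.THRESH_BINARY_INV+cv2.THRESH_OTSU)
    n,l,st,ce=cv2.connectedComponentsWithStats(m);i=l[r,r]
    q=[u0+st[i,0]+st[i,2]/2-.5,v0+st[i,1]+st[i,3]/2-.5]
    print(t,st[i],np.round(ce[i]+[u0,v0],2),'bbox c',q,np.round(ray(c,*(ce[i]+[u0,v0]),Z),4));return ray(c,*(ce[i]+[u0,v0]),Z)
w=[blob(258,143,15,.044),blob(258,182,15,.044)]
h=[blob(u/1.5,v/1.5,8,.024) for u,v in((297,114),(301,168),(305,226),(308,278))]
for a,b in ((w[0],w[1]),(h[1],h[3]),(h[0],h[2])):
    d=a-b;print('yaw',np.arctan2(d[0],d[1]),np.linalg.norm(d))
E
```

```text
157.0 [  3   4  25  24 458] [258.34 143.53] bbox c [np.float64(258.0), np.float64(143.5)] [0.5064 0.2391 0.044 ]
163.0 [  4   4  24  22 400] [258.43 181.56] bbox c [np.float64(258.5), np.float64(181.5)] [0.5036 0.2037 0.044 ]
150.0 [ 3  3 10 10 74] [197.62  75.69] bbox c [np.float64(197.5), np.float64(75.5)] [0.456  0.3019 0.024 ]
154.0 [  3   2  12  13 115] [200.45 111.97] bbox c [np.float64(200.5), np.float64(112.0)] [0.4541 0.2704 0.024 ]
157.0 [ 3  3 11 11 99] [202.77 149.99] bbox c [np.float64(203.0), np.float64(150.0)] [0.4512 0.2347 0.024 ]
161.0 [ 3  3 11 11 89] [205. 185.] bbox c [np.float64(205.0), np.float64(185.0)] [0.4485 0.199  0.024 ]
yaw 0.0766355710446724 0.035526887949814574
yaw 0.07768007575278803 0.07155215265443485
yaw 0.070745479955312 0.06742321110261949
```

```bash
python3 - <<'E'
from h import *
z=np.load('w2.npz');c={k:z[k] for k in('fx','fy','cx','cy','position','rotation')}
s=read_state();print(s['tool_pos'])
W=cloud(z['d'],c);m=(abs(W[...,0]-.502)<.008)&(abs(W[...,1]-.187)<.02)&(W[...,2]>.1)&(W[...,2]<.16)
q=W[m];print(len(q),np.round([q.min(0),np.median(q,0),q.max(0)],4), np.histogram(q[:,2],10))
t=q[q[:,2]>.135];print('top',len(t),t.mean(0),t.min(0),t.max(0))
print(ray(c,388.5/1.5,376/1.5,.1425))
for y in((.5064,.239),(.5037,.2031),(.5010,.1672)):print(rel([*y,.26],-.076),rel([*y,.233],-.076))
cv2.imwrite('pics/w2c.png',cv2.resize(z['p'][205:275,215:305],None,fx=8,fy=8,interpolation=cv2.INTER_CUBIC))
E
```

```text
[0.50218882 0.18697437 0.31192112]
952 [[0.494  0.1763 0.1085]
 [0.5018 0.1905 0.1391]
 [0.51   0.1955 0.1569]] (array([ 44,  59,  64,  72,  79,  96, 526,   5,   0,   7]), array([0.10847508, 0.1133214 , 0.11816773, 0.12301405, 0.12786037,
       0.13270669, 0.13755301, 0.14239933, 0.14724565, 0.15209197,
       0.15693829]))
top 588 [0.50216187 0.18665908 0.14014643] [0.4940145  0.17628601 0.13515498] [0.50996298 0.19547885 0.15693829]
[0.50246045 0.18618682 0.1425    ]
(array([0.0522, 0.0001, 0.0519]), array([-0.0001,  0.0003, -0.0039])) (array([0.0522, 0.0001, 0.0789]), array([-0.0001,  0.0003, -0.0039]))
(array([0.0162, 0.0002, 0.0519]), array([-0.0001,  0.0003, -0.0039])) (array([0.0162, 0.0002, 0.0789]), array([-0.0001,  0.0003, -0.0039]))
(array([-0.0198,  0.0004,  0.0519]), array([-0.0001,  0.0003, -0.0039])) (array([-0.0198,  0.0004,  0.0789]), array([-0.0001,  0.0003, -0.0039]))
```

View pics/w2c.png

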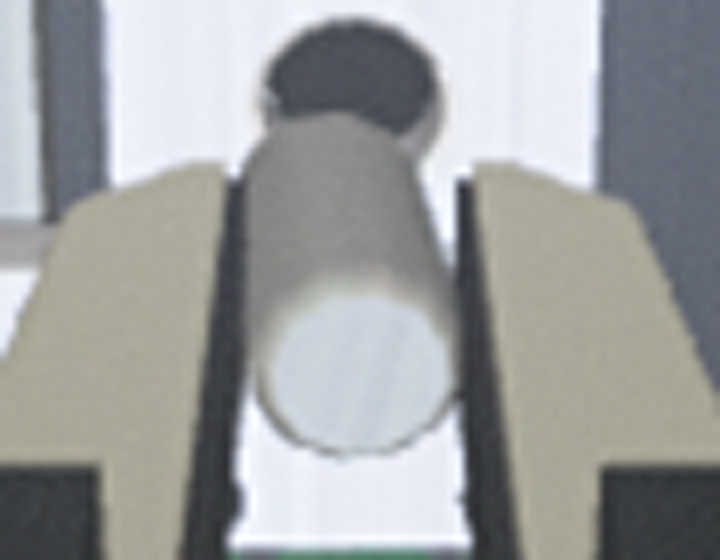

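The crop shows the held slug upright and centred between the fingers, with its top at (360,370). Well 3 is behind it. Next is well 1.

>>> carry_out --targets '[{"hand": 5, "x": 0.04, "y": 0, "z": 0, "ax": 0, "ay": 0, "az": -0.004}, {"hand": 5, "x": 0.0525, "y": 0, "z": 0.03, "ax": 0, "ay": 0, "az": -0.004}, {"hand": 5, "x": 0.0525, "y": 0, "z": 0.055, "ax": 0, "ay": 0, "az": -0.004}, {"hand": 5, "x": 0.0525, "y": 0, "z": 0.055, "ax": 0, "ay": 0, "az": -0.004}, {"hand": 5, "x": 0.0525, "y": 0, "z": 0.063, "ax": 0, "ay": 0, "az": -0.004}, {"hand": 5, "x": 0.0525, "y": 0, "z": 0.07, "ax": 0, "ay": 0, "az": -0.004}, {"hand": 5, "x": 0.0525, "y": 0, "z": 0.076, "ax": 0, "ay": 0, "az": -0.004}, {"hand": 5, "x": 0.0525, "y": 0, "z": 0.076, "ax": 0, "ay": 0, "az": -0.004}]'

```text
t: 5.08
tool_pos: [0.5059, 0.2404, 0.2357]
orientation: [-2.302, -2.138, 0.001]
force: [0.7, -0.0, -1.4]
opening: 0.0176
gripper_force: 29.3
```

```bash
python3 - <<'E'
from h import *
c=camera_params('wrist');p,d=read_camera('wrist')
s=read_state();print(s['t'],s['tool_pos'],s['force'],s['opening'],s['gripper_force'])
cv2.imwrite('pics/w3.png',p[160:,100:420]);W=cloud(d,c)
x,y,_=s['tool_pos']
m=(abs(W[...,0]-x)<.008)&(abs(W[...,1]-y)<.02)&(W[...,2]>.04)&(W[...,2]<.1);print(np.histogram(W[m][:,2],12))
E
```

```text
5.125 [0.50603694 0.24044732 0.23603578] [-0.1724678   0.19498422 -0.19158441] 0.017396052506359533 29.310895254893694
(array([ 63, 360,  47,  32,  35,  26,  37,  38,  39,  50, 214, 304]), array([0.04000177, 0.042186  , 0.04437023, 0.04655445, 0.04873868,
       0.0509229 , 0.05310713, 0.05529135, 0.05747558, 0.0596598 ,
       0.06184403, 0.06402826, 0.06621248]))
```

No contact force, and the slug's top is at about 66 mm, so it is in the well. I'll release and retract.

>>> carry_out --targets '[{"hand": 35, "x": 0, "y": 0, "z": 0.001, "ax": 0, "ay": 0, "az": 0}, {"hand": 35, "x": 0, "y": 0, "z": 0.001, "ax": 0, "ay": 0, "az": 0}, {"hand": 45, "x": 0, "y": 0, "z": 0, "ax": 0, "ay": 0, "az": 0}, {"hand": 50, "x": 0, "y": 0, "z": -0.04, "ax": 0, "ay": 0, "az": 0}, {"hand": 50, "x": -0.03, "y": 0, "z": -0.075, "ax": 0, "ay": 0, "az": 0}, {"hand": 50, "x": -0.052, "y": 0, "z": -0.075, "ax": 0, "ay": 0, "az": 0}, {"hand": 50, "x": -0.052, "y": 0, "z": -0.075, "ax": 0, "ay": 0, "az": 0}]'

```text
t: 6.0
tool_pos: [0.5024, 0.1877, 0.3118]
orientation: [2.303, 2.135, 0.002]
force: [-0.2, -0.1, -0.2]
opening: 0.0467
gripper_force: 0.0
```

```bash
python3 - <<'E'
from h import *
c=camera_params('wrist');p,d=read_camera('wrist')
s=read_state();print(s['t'],s['tool_pos'],s['force'],s['opening'],s['gripper_force'])
W=cloud(d,c)
m=(abs(W[...,0]-.506)<.02)&(abs(W[...,1]-.239)<.015)&(W[...,2]>.058)&(W[...,2]<.1);print(m.sum(),W[m].mean(0),W[m].std(0),W[m].max(0))
cv2.imwrite('pics/w4.png',cv2.resize(p[60:300,140:380],None,fx=2.4,fy=2.4))
# well3 refine
g=cv2.cvtColor(p,cv2.COLOR_BGR2GRAY)
for P in((.5037,.2031,.044),(.5010,.1672,.044)):
    q=R.from_rotvec(c['rotation']).inv().apply(np.array(P)-c['position']);u,v=int(c['cx']-c['fx']*q[0]/q[2]),int(c['cy']+c['fy']*q[1]/q[2]);r=16
    a=g[v-r:v+r+1,u-r:u+r+1];t,mm=cv2.threshold(a,0,1,cv2.THRESH_BINARY_INV+cv2.THRESH_OTSU)
    n,l,st,ce=cv2.connectedComponentsWithStats(mm);i=l[r,r];print(st[i],ray(c,*(ce[i]+[u-r,v-r]),.044))
print(rel([.5105,-.3405,.31],-1.463),rel([.5160,-.3405,.211],-1.463),rel([.6105,-.330,.211],-1.463))
E
```

```text
6.05 [0.5021668  0.18837294 0.31119228] [ 0.74905628 -0.67963342  0.06487811] 0.04646513979336086 0.0
342 [0.50500132 0.23888991 0.06310355] [0.00431742 0.00443216 0.00105993] [0.5132839  0.24706588 0.06508347]
[  4   5  24  23 416] [0.50361809 0.20343923 0.044     ]
[  5   6  23  21 374] [0.50085969 0.16767227 0.044     ]
(array([-0.5268,  0.0481,  0.001 ]), array([-0.0000e+00, -5.0000e-04,  1.3878e+00])) (array([-0.5264,  0.0535,  0.1   ]), array([-0.0000e+00, -5.0000e-04,  1.3878e+00])) (array([-0.5088,  0.147 ,  0.1   ]), array([-0.0000e+00, -5.0000e-04,  1.3878e+00]))
```

View pics/w4.png

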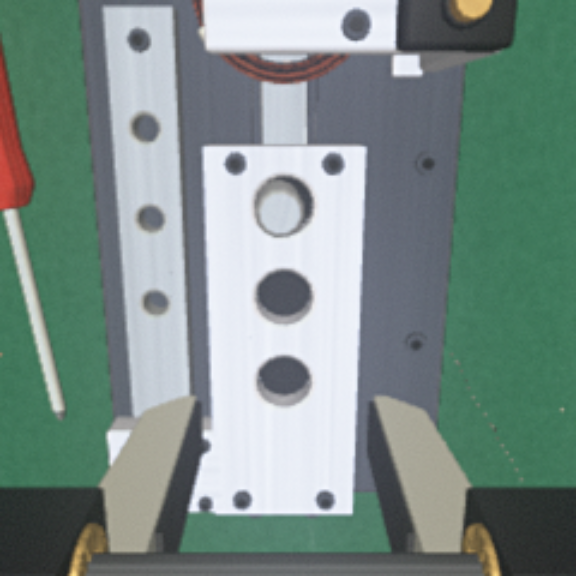

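Slug seated upright in well 1 (its top at (282,207) in the crop, about 64 mm high as it should be). Next is slug 3.

>>> carry_out --targets '[{"hand": 50, "x": -0.06, "y": 0.006, "z": 0, "ax": 0, "ay": 0, "az": 0.17}, {"hand": 50, "x": -0.12, "y": 0.012, "z": 0, "ax": 0, "ay": 0, "az": 0.34}, {"hand": 50, "x": -0.18, "y": 0.018, "z": 0, "ax": 0, "ay": 0, "az": 0.51}, {"hand": 50, "x": -0.24, "y": 0.024, "z": 0, "ax": 0, "ay": 0, "az": 0.68}, {"hand": 50, "x": -0.3, "y": 0.03, "z": 0, "ax": 0, "ay": 0, "az": 0.85}, {"hand": 50, "x": -0.36, "y": 0.036, "z": 0, "ax": 0, "ay": 0, "az": 1.02}, {"hand": 50, "x": -0.42, "y": 0.042, "z": 0, "ax": 0, "ay": 0, "az": 1.19}, {"hand": 50, "x": -0.48, "y": 0.048, "z": 0, "ax": 0, "ay": 0, "az": 1.36}]'

```text
t: 7.05
tool_pos: [0.5149, -0.2948, 0.3103]
orientation: [-3.134, -0.207, 0.0]
force: [1.0, 1.2, 0.3]
opening: 0.0466
gripper_force: 0.0
```

>>> carry_out --targets '[{"hand": 50, "x": 0, "y": 0, "z": 0, "ax": 0, "ay": 0, "az": 0.028}, {"hand": 50, "x": 0, "y": 0, "z": 0, "ax": 0, "ay": 0, "az": 0.028}]'

```text
t: 7.3
tool_pos: [0.5148, -0.293, 0.31]
orientation: [-3.135, -0.172, 0.002]
force: [0.1, -0.3, -0.8]
opening: 0.0467
gripper_force: 0.0
```

```bash
python3 - <<'E'
from h import *
s=read_state();print(s['t'],s['tool_pos'])
print(rel([.5160,-.3405,.211],-1.463))
E
```

```text
7.3 [ 0.51475787 -0.29304576  0.31004903]
(array([-0.0038,  0.0475,  0.099 ]), array([-0.0017,  0.001 ,  0.0015]))
```

>>> carry_out --targets '[{"hand": 50, "x": -0.004, "y": 0.0475, "z": 0.005, "ax": 0, "ay": 0, "az": 0}, {"hand": 50, "x": -0.004, "y": 0.0475, "z": 0.04, "ax": 0, "ay": 0, "az": 0}, {"hand": 50, "x": -0.004, "y": 0.0475, "z": 0.085, "ax": 0, "ay": 0, "az": 0}, {"hand": 50, "x": -0.004, "y": 0.0475, "z": 0.099, "ax": 0, "ay": 0, "az": 0}, {"hand": 5, "x": -0.004, "y": 0.0475, "z": 0.099, "ax": 0, "ay": 0, "az": 0}, {"hand": 5, "x": -0.004, "y": 0.0475, "z": 0.099, "ax": 0, "ay": 0, "az": 0}, {"hand": 5, "x": -0.004, "y": 0.0475, "z": 0.099, "ax": 0, "ay": 0, "az": 0}, {"hand": 5, "x": -0.004, "y": 0.0475, "z": 0.099, "ax": 0, "ay": 0, "az": 0}]' --newtons 30

```text
t: 8.3
tool_pos: [0.5164, -0.3416, 0.2138]
orientation: [3.135, 0.171, 0.004]
force: [-0.5, 1.4, 5.7]
opening: 0.0172
gripper_force: 29.8
```

>>> carry_out --targets '[{"hand": 5, "x": 0, "y": 0, "z": 0, "ax": 0, "ay": 0, "az": 0}, {"hand": 5, "x": 0, "y": 0, "z": 0, "ax": 0, "ay": 0, "az": 0}]'

```text
t: 8.55
tool_pos: [0.5164, -0.3417, 0.2138]
orientation: [3.135, 0.171, 0.004]
force: [1.2, 0.5, 6.4]
opening: 0.0169
gripper_force: 29.8
```

```bash
python3 - <<'E'
from h import *
s=read_state();print(s['t'],s['tool_pos'])
print(rel([.4998,.151,.31],-.076))
E
```

```text
8.55 [ 0.51644002 -0.34169986  0.21382526]
(array([ 0.0371, -0.4914, -0.097 ]), array([ 3.0000e-03, -7.0000e-04, -1.3861e+00]))
```

>>> carry_out --targets '[{"hand": 5, "x": 0, "y": 0, "z": -0.05, "ax": 0, "ay": 0, "az": 0}, {"hand": 5, "x": 0, "y": 0, "z": -0.099, "ax": 0, "ay": 0, "az": 0}, {"hand": 5, "x": 0, "y": 0, "z": -0.099, "ax": 0, "ay": 0, "az": 0}]'

```text
t: 8.93
tool_pos: [0.5172, -0.3425, 0.3172]
orientation: [3.13, 0.17, 0.012]
force: [0.2, 0.2, -1.3]
opening: 0.0172
gripper_force: 29.7
```

```bash
python3 - <<'E'
from h import *
c=camera_params('wrist');p,d=read_camera('wrist')
s=read_state();print(s['t'],s['tool_pos'],s['force'])
W=cloud(d,c);x,y,_=s['tool_pos']
m=(abs(W[...,0]-x)<.02)&(abs(W[...,1]-y)<.008)&(W[...,2]>.1)&(W[...,2]<.16);q=W[m];print(np.histogram(q[:,2],10));t=q[q[:,2]>np.percentile(q[:,2],60)];print(t.mean(0))
cv2.imwrite('pics/w5c.png',cv2.resize(p[205:275,215:305],None,fx=6,fy=6,interpolation=cv2.INTER_CUBIC))
print(rel([.4998,.151,.31],-.076))
E
```

```text
8.975 [ 0.51643614 -0.34192071  0.31409029] [ 0.23783158 -0.61647698 -1.28693679]
(array([ 51,  56,  60,  69,  69,  86, 476,  31,  19,  18]), array([0.11303741, 0.11769368, 0.12234995, 0.12700622, 0.13166248,
       0.13631875, 0.14097502, 0.14563129, 0.15028756, 0.15494383,
       0.1596001 ]))
[ 0.51608413 -0.34267042  0.1458628 ]
(array([ 0.0369, -0.4918,  0.0024]), array([ 5.9000e-03, -6.0000e-04, -1.3861e+00]))
```

View pics/w5c.png

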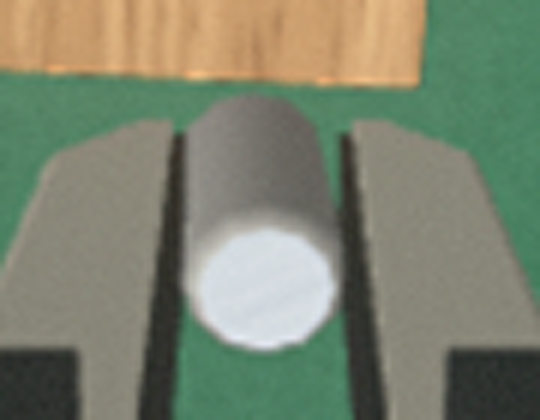

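The slug is held upright and centred, with its top at (265,285) in the crop. Next is well 2.

>>> carry_out --targets '[{"hand": 5, "x": 0.005, "y": -0.06, "z": 0, "ax": 0, "ay": 0, "az": -0.16}, {"hand": 5, "x": 0.01, "y": -0.12, "z": 0, "ax": 0, "ay": 0, "az": -0.33}, {"hand": 5, "x": 0.015, "y": -0.18, "z": 0, "ax": 0, "ay": 0, "az": -0.5}, {"hand": 5, "x": 0.02, "y": -0.24, "z": 0, "ax": 0, "ay": 0, "az": -0.67}, {"hand": 5, "x": 0.025, "y": -0.3, "z": 0, "ax": 0, "ay": 0, "az": -0.84}, {"hand": 5, "x": 0.03, "y": -0.36, "z": 0, "ax": 0, "ay": 0, "az": -1.01}, {"hand": 5, "x": 0.036, "y": -0.42, "z": 0, "ax": 0, "ay": 0, "az": -1.18}, {"hand": 5, "x": 0.041, "y": -0.48, "z": 0, "ax": 0, "ay": 0, "az": -1.35}]'

```text
t: 9.98
tool_pos: [0.5034, 0.1421, 0.3093]
orientation: [-2.336, -2.099, 0.003]
force: [1.3, -0.7, -0.5]
opening: 0.0169
gripper_force: 29.7
```

>>> carry_out --targets '[{"hand": 5, "x": 0.05, "y": 0, "z": 0, "ax": 0, "ay": 0, "az": -0.036}, {"hand": 5, "x": 0.05, "y": 0, "z": 0, "ax": 0, "ay": 0, "az": -0.036}, {"hand": 5, "x": 0.05, "y": 0, "z": 0, "ax": 0, "ay": 0, "az": -0.036}]'

```text
t: 10.35
tool_pos: [0.5094, 0.1898, 0.3094]
orientation: [-2.303, -2.135, 0.004]
force: [0.2, 0.3, -0.3]
opening: 0.017
gripper_force: 29.7
```

```bash
python3 - <<'E'
from h import *
s=read_state();print(s['t'],s['tool_pos'])
print(rel([.5037,.2033,.236],-.076))
E
```

```text
10.35 [0.50936184 0.18980282 0.30942127]
(array([ 0.0131, -0.0065,  0.0734]), array([-0.0025,  0.0013,  0.0005]))
```

>>> carry_out --targets '[{"hand": 5, "x": 0.013, "y": -0.0065, "z": 0.02, "ax": 0, "ay": 0, "az": 0}, {"hand": 5, "x": 0.013, "y": -0.0065, "z": 0.05, "ax": 0, "ay": 0, "az": 0}, {"hand": 5, "x": 0.013, "y": -0.0065, "z": 0.05, "ax": 0, "ay": 0, "az": 0}, {"hand": 5, "x": 0.013, "y": -0.0065, "z": 0.058, "ax": 0, "ay": 0, "az": 0}, {"hand": 5, "x": 0.013, "y": -0.0065, "z": 0.066, "ax": 0, "ay": 0, "az": 0}, {"hand": 5, "x": 0.013, "y": -0.0065, "z": 0.073, "ax": 0, "ay": 0, "az": 0}, {"hand": 5, "x": 0.013, "y": -0.0065, "z": 0.073, "ax": 0, "ay": 0, "az": 0}]'

```text
t: 11.22
tool_pos: [0.5043, 0.2035, 0.2376]
orientation: [-2.304, -2.135, 0.001]
force: [0.0, 0.6, -1.1]
opening: 0.0166
gripper_force: 29.7
```

```bash
python3 - <<'E'
from h import *
c=camera_params('wrist');p,d=read_camera('wrist')
s=read_state();print(s['t'],s['tool_pos'],s['force'])
W=cloud(d,c);x,y,_=s['tool_pos']
m=(abs(W[...,0]-x)<.008)&(abs(W[...,1]-y)<.014)&(W[...,2]>.045)&(W[...,2]<.1);print(np.histogram(W[m][:,2],12))
E
```

```text
11.275 [0.50441982 0.20346502 0.23788966] [ 0.65194332  0.27831407 -0.29005978]
(array([ 60,  73,  71,  97, 488,   0,   1,   4,   0,   6,   0,   5]), array([0.04514881, 0.0496354 , 0.05412199, 0.05860857, 0.06309516,
       0.06758175, 0.07206834, 0.07655492, 0.08104151, 0.0855281 ,
       0.09001468, 0.09450127, 0.09898786]))
```

>>> carry_out --targets '[{"hand": 5, "x": 0, "y": 0, "z": 0.003, "ax": 0, "ay": 0, "az": 0}, {"hand": 5, "x": 0, "y": 0, "z": 0.003, "ax": 0, "ay": 0, "az": 0}, {"hand": 35, "x": 0, "y": 0, "z": 0.003, "ax": 0, "ay": 0, "az": 0}, {"hand": 40, "x": 0, "y": 0, "z": 0.003, "ax": 0, "ay": 0, "az": 0}, {"hand": 50, "x": 0, "y": 0, "z": 0, "ax": 0, "ay": 0, "az": 0}, {"hand": 50, "x": 0, "y": 0, "z": -0.04, "ax": 0, "ay": 0, "az": 0}, {"hand": 50, "x": 0, "y": 0, "z": -0.073, "ax": 0, "ay": 0, "az": 0}, {"hand": 50, "x": -0.01, "y": 0, "z": -0.073, "ax": 0, "ay": 0, "az": 0}]'

```text
t: 12.28
tool_pos: [0.5049, 0.1941, 0.3148]
orientation: [2.301, 2.134, 0.009]
force: [0.4, -0.0, -0.4]
opening: 0.0462
gripper_force: 0.0
```

```bash
python3 - <<'E'
from h import *
c=camera_params('wrist');p,d=read_camera('wrist')
s=read_state();print(s['t'],s['tool_pos'],s['force'])
W=cloud(d,c)
for x,y in((.5064,.239),(.5037,.2033)):
    m=(abs(W[...,0]-x)<.014)&(abs(W[...,1]-y)<.014)&(W[...,2]>.058)&(W[...,2]<.1);print(m.sum(),W[m].mean(0),W[m].std(0))
print(rel([.6105,-.330,.311],-1.463))
E
```

```text
12.325 [0.504218   0.19267471 0.31253771] [ 0.42302128 -0.41460393 -0.25166362]
331 [0.50498446 0.23898923 0.06298944] [0.00436902 0.00441787 0.00116498]
292 [0.50361223 0.20097365 0.06284792] [0.00441875 0.00439143 0.00111893]
(array([-0.5131,  0.1455,  0.0018]), array([ 0.0022, -0.0023,  1.3873]))
```

Both slugs are seated. Now slug 1.

>>> carry_out --targets '[{"hand": 50, "x": -0.06, "y": 0.016, "z": 0, "ax": 0, "ay": 0, "az": 0.17}, {"hand": 50, "x": -0.12, "y": 0.034, "z": 0, "ax": 0, "ay": 0, "az": 0.34}, {"hand": 50, "x": -0.18, "y": 0.051, "z": 0, "ax": 0, "ay": 0, "az": 0.51}, {"hand": 50, "x": -0.24, "y": 0.068, "z": 0, "ax": 0, "ay": 0, "az": 0.68}, {"hand": 50, "x": -0.3, "y": 0.085, "z": 0, "ax": 0, "ay": 0, "az": 0.85}, {"hand": 50, "x": -0.36, "y": 0.102, "z": 0, "ax": 0, "ay": 0, "az": 1.02}, {"hand": 50, "x": -0.42, "y": 0.119, "z": 0, "ax": 0, "ay": 0, "az": 1.19}, {"hand": 50, "x": -0.48, "y": 0.136, "z": 0, "ax": 0, "ay": 0, "az": 1.36}]'

```text
t: 13.32
tool_pos: [0.6023, -0.2974, 0.3091]
orientation: [-3.134, -0.202, 0.003]
force: [0.8, -0.5, 0.5]
opening: 0.0469
gripper_force: 0.0
```

>>> carry_out --targets '[{"hand": 50, "x": 0, "y": 0.03, "z": 0, "ax": 0, "ay": 0, "az": 0.027}, {"hand": 50, "x": 0, "y": 0.03, "z": 0, "ax": 0, "ay": 0, "az": 0.027}, {"hand": 50, "x": 0, "y": 0.03, "z": 0, "ax": 0, "ay": 0, "az": 0.027}]'

```text
t: 13.7
tool_pos: [0.6065, -0.3244, 0.3095]
orientation: [-3.135, -0.17, 0.003]
force: [0.5, 1.1, 0.3]
opening: 0.0464
gripper_force: 0.0
```

```bash
python3 - <<'E'
from h import *
s=read_state();print(s['t'],s['tool_pos'])
print(rel([.6105,-.330,.212],-1.463))
E
```

```text
13.7 [ 0.60648208 -0.32443152  0.30946641]
(array([0.0036, 0.0062, 0.0974]), array([-0.0019,  0.0018,  0.0004]))
```

>>> carry_out --targets '[{"hand": 50, "x": 0.0035, "y": 0.006, "z": 0.03, "ax": 0, "ay": 0, "az": 0}, {"hand": 50, "x": 0.0035, "y": 0.006, "z": 0.075, "ax": 0, "ay": 0, "az": 0}, {"hand": 50, "x": 0.0035, "y": 0.006, "z": 0.098, "ax": 0, "ay": 0, "az": 0}, {"hand": 50, "x": 0.0035, "y": 0.006, "z": 0.098, "ax": 0, "ay": 0, "az": 0}, {"hand": 5, "x": 0.0035, "y": 0.006, "z": 0.098, "ax": 0, "ay": 0, "az": 0}, {"hand": 5, "x": 0.0035, "y": 0.006, "z": 0.098, "ax": 0, "ay": 0, "az": 0}, {"hand": 5, "x": 0.0035, "y": 0.006, "z": 0.098, "ax": 0, "ay": 0, "az": 0}, {"hand": 5, "x": 0.0035, "y": 0.006, "z": 0.098, "ax": 0, "ay": 0, "az": 0}]' --newtons 30

```text
t: 14.7
tool_pos: [0.6114, -0.331, 0.2143]
orientation: [3.136, 0.169, 0.002]
force: [0.6, 1.6, 4.1]
opening: 0.0167
gripper_force: 29.9
```

>>> carry_out --targets '[{"hand": 5, "x": 0, "y": 0, "z": 0, "ax": 0, "ay": 0, "az": 0}, {"hand": 5, "x": 0, "y": 0, "z": -0.05, "ax": 0, "ay": 0, "az": 0}, {"hand": 5, "x": 0, "y": 0, "z": -0.098, "ax": 0, "ay": 0, "az": 0}, {"hand": 5, "x": 0, "y": 0, "z": -0.098, "ax": 0, "ay": 0, "az": 0}]'

```text
t: 15.2
tool_pos: [0.6125, -0.3317, 0.3173]
orientation: [3.131, 0.169, 0.012]
force: [0.5, 0.1, -0.3]
opening: 0.0173
gripper_force: 29.9
```

```bash
python3 - <<'E'
from h import *
c=camera_params('wrist');p,d=read_camera('wrist')
s=read_state();print(s['t'],s['tool_pos'],s['force'],s['opening'],s['gripper_force'])
W=cloud(d,c);x,y,_=s['tool_pos']
m=(abs(W[...,0]-x)<.02)&(abs(W[...,1]-y)<.008)&(W[...,2]>.1)&(W[...,2]<.16);q=W[m];print(np.histogram(q[:,2],10));t=q[q[:,2]>np.percentile(q[:,2],60)];print(t.mean(0))
print(rel([.5010,.1675,.311],-.076))
E
```

```text
15.25 [ 0.61168308 -0.33125917  0.31391477] [-0.95088304  0.05838063 -0.9989397 ] 0.01710398974512177 29.890628929823606
(array([ 50,  53,  61,  63,  76,  75, 462,  72,   8,  26]), array([0.11222354, 0.11688672, 0.1215499 , 0.12621307, 0.13087625,
       0.13553943, 0.14020261, 0.14486579, 0.14952897, 0.15419215,
       0.15885533]))
[ 0.61259444 -0.33173643  0.14550428]
(array([-0.0564, -0.5078,  0.0011]), array([ 5.3000e-03, -1.0000e-03, -1.3871e+00]))
```

>>> carry_out --targets '[{"hand": 5, "x": -0.006, "y": -0.06, "z": 0, "ax": 0, "ay": 0, "az": -0.16}, {"hand": 5, "x": -0.013, "y": -0.12, "z": 0, "ax": 0, "ay": 0, "az": -0.33}, {"hand": 5, "x": -0.02, "y": -0.18, "z": 0, "ax": 0, "ay": 0, "az": -0.5}, {"hand": 5, "x": -0.027, "y": -0.24, "z": 0, "ax": 0, "ay": 0, "az": -0.67}, {"hand": 5, "x": -0.033, "y": -0.3, "z": 0, "ax": 0, "ay": 0, "az": -0.84}, {"hand": 5, "x": -0.04, "y": -0.36, "z": 0, "ax": 0, "ay": 0, "az": -1.01}, {"hand": 5, "x": -0.047, "y": -0.42, "z": 0, "ax": 0, "ay": 0, "az": -1.18}, {"hand": 5, "x": -0.053, "y": -0.475, "z": 0, "ax": 0, "ay": 0, "az": -1.35}]'

```text
t: 16.25
tool_pos: [0.5056, 0.1375, 0.3089]
orientation: [-2.336, -2.098, 0.004]
force: [0.2, -0.2, 0.1]
opening: 0.0171
gripper_force: 29.9
```

>>> carry_out --targets '[{"hand": 5, "x": 0.03, "y": 0, "z": 0, "ax": 0, "ay": 0, "az": -0.036}, {"hand": 5, "x": 0.03, "y": 0, "z": 0, "ax": 0, "ay": 0, "az": -0.036}, {"hand": 5, "x": 0.03, "y": 0, "z": 0, "ax": 0, "ay": 0, "az": -0.036}]'

```text
t: 16.62
tool_pos: [0.5101, 0.1651, 0.3095]
orientation: [-2.305, -2.133, 0.004]
force: [-0.4, -0.5, -0.5]
opening: 0.0173
gripper_force: 29.9
```

```bash
python3 - <<'E'
from h import *
s=read_state();print(s['t'],s['tool_pos'],s['orientation'])
print(rel([.5008,.1675,.236],-.076))
E
```

```text
16.625 [0.51014031 0.16506279 0.3095372 ] [-2.30498687 -2.13319161  0.00395498]
(array([ 0.0018, -0.0093,  0.0736]), array([-0.0024,  0.0012, -0.0014]))
```

>>> carry_out --targets '[{"hand": 5, "x": 0.0015, "y": -0.0093, "z": 0.02, "ax": 0, "ay": 0, "az": 0}, {"hand": 5, "x": 0.0015, "y": -0.0093, "z": 0.05, "ax": 0, "ay": 0, "az": 0}, {"hand": 5, "x": 0.0015, "y": -0.0093, "z": 0.05, "ax": 0, "ay": 0, "az": 0}, {"hand": 5, "x": 0.0015, "y": -0.0093, "z": 0.058, "ax": 0, "ay": 0, "az": 0}, {"hand": 5, "x": 0.0015, "y": -0.0093, "z": 0.067, "ax": 0, "ay": 0, "az": 0}, {"hand": 5, "x": 0.0015, "y": -0.0093, "z": 0.075, "ax": 0, "ay": 0, "az": 0}, {"hand": 5, "x": 0.0015, "y": -0.0093, "z": 0.075, "ax": 0, "ay": 0, "az": 0}]'

```text
t: 17.5
tool_pos: [0.5015, 0.1679, 0.236]
orientation: [-2.305, -2.134, -0.0]
force: [0.5, 0.2, -0.3]
opening: 0.0169
gripper_force: 30.0
```

```bash
python3 - <<'E'
from h import *
c=camera_params('wrist');p,d=read_camera('wrist')
s=read_state();print(s['t'],s['tool_pos'],s['force'])
W=cloud(d,c);x,y,_=s['tool_pos']
m=(abs(W[...,0]-x)<.008)&(abs(W[...,1]-y)<.014)&(W[...,2]>.045)&(W[...,2]<.1);print(np.histogram(W[m][:,2],12))
E
```

```text
17.55 [0.50151582 0.1678866  0.23595079] [-1.22317663  0.4457094  -1.09740486]
(array([ 66,  64,  72, 235, 342,   3,   5,   1,   7,   1,   9,   2]), array([0.04510711, 0.04956011, 0.05401312, 0.05846612, 0.06291912,
       0.06737213, 0.07182513, 0.07627814, 0.08073114, 0.08518414,
       0.08963715, 0.09409015, 0.09854316]))
```

>>> carry_out --targets '[{"hand": 35, "x": 0, "y": 0, "z": 0.001, "ax": 0, "ay": 0, "az": 0}, {"hand": 40, "x": 0, "y": 0, "z": 0.001, "ax": 0, "ay": 0, "az": 0}, {"hand": 50, "x": 0, "y": 0, "z": 0, "ax": 0, "ay": 0, "az": 0}, {"hand": 50, "x": 0, "y": 0, "z": -0.04, "ax": 0, "ay": 0, "az": 0}, {"hand": 60, "x": 0, "y": 0, "z": -0.075, "ax": 0, "ay": 0, "az": 0}, {"hand": 60, "x": -0.04, "y": -0.025, "z": -0.075, "ax": 0, "ay": 0, "az": 0}, {"hand": 60, "x": -0.072, "y": -0.05, "z": -0.075, "ax": 0, "ay": 0, "az": 0}, {"hand": 60, "x": -0.072, "y": -0.05, "z": -0.075, "ax": 0, "ay": 0, "az": 0}]'

```text
t: 18.55
tool_pos: [0.4448, 0.0986, 0.3108]
orientation: [2.307, 2.132, -0.001]
force: [0.4, 0.7, -0.5]
opening: 0.0557
gripper_force: 0.0
```

>>> carry_out --targets '[{"hand": 60, "x": 0, "y": 0, "z": 0, "ax": 0, "ay": 0, "az": 0}, {"hand": 60, "x": 0, "y": 0, "z": 0, "ax": 0, "ay": 0, "az": 0}]'

```text
t: 18.8
tool_pos: [0.4466, 0.1004, 0.3113]
orientation: [2.305, 2.135, 0.001]
force: [-0.0, 0.9, -0.1]
opening: 0.0555
gripper_force: 0.0
```

```bash
python3 - <<'E'
from h import *
c=camera_params('wrist');p,d=read_camera('wrist')
s=read_state();print(s['t'],s['tool_pos'],s['orientation'],s['force'])
W=cloud(d,c)
for x,y in((.5064,.239),(.5037,.2033),(.5010,.1675)):
    m=(abs(W[...,0]-x)<.014)&(abs(W[...,1]-y)<.014)&(W[...,2]>.058)&(W[...,2]<.1);print(m.sum(),W[m].mean(0),W[m].std(0))
m=(abs(W[...,0]-.443)<.02)&(abs(W[...,1]-.1295)<.02)&(W[...,2]>.073)&(W[...,2]<.095);q=W[m];print('knob',len(q),q.mean(0),q.min(0),q.max(0))
v,u=np.nonzero(m);print(u.mean(),v.mean(),ray(c,u.mean(),v.mean(),.081))
cv2.imwrite('pics/w6.png',cv2.resize(p[60:300,120:360],None,fx=2.4,fy=2.4))
print(rel([.4430,.1295,.311],-.076))
E
```

```text
18.85 [0.44656922 0.10040729 0.31119613] [2.30452914e+00 2.13504727e+00 4.86758308e-04] [-0.15361854 -0.15525897 -0.57629253]
529 [0.50410464 0.23769787 0.06282806] [0.00445111 0.00443872 0.00133125]
441 [0.50270186 0.19986079 0.06280127] [0.00446707 0.00438977 0.0012113 ]
381 [0.50067967 0.16592704 0.06281903] [0.00442302 0.00442158 0.00117537]
knob 770 [0.44296028 0.12985995 0.0794378 ] [0.42991241 0.1157245  0.07323414] [0.45608065 0.14201533 0.0823297 ]
250.6909090909091 178.3948051948052 [0.44303613 0.13029703 0.081     ]
(array([ 0.0287, -0.0058,  0.0002]), array([ 0.0002, -0.0002, -0.0003]))
```

View pics/w6.png

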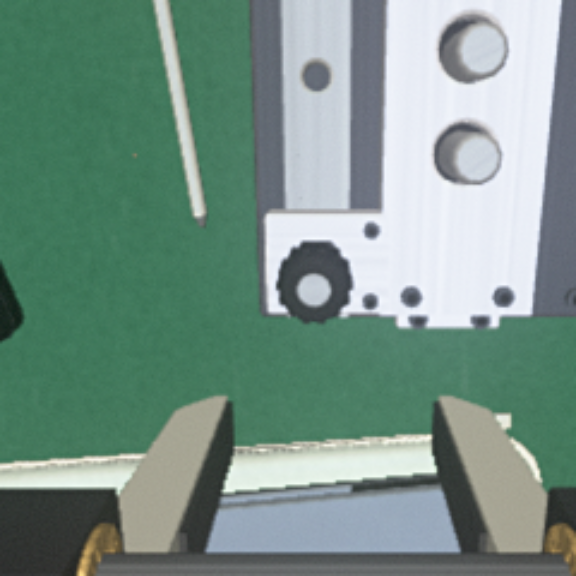

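All three slugs are seated, with tops at about 64 mm. The crop shows slugs at (478,45) and (470,157), the knob at (314,283), and the next hole at (316,75). Now I'll grip the knob.

>>> carry_out --targets '[{"hand": 60, "x": 0.029, "y": -0.0058, "z": 0.01, "ax": 0, "ay": 0, "az": 0}, {"hand": 60, "x": 0.029, "y": -0.0058, "z": 0.03, "ax": 0, "ay": 0, "az": 0}, {"hand": 60, "x": 0.029, "y": -0.0058, "z": 0.055, "ax": 0, "ay": 0, "az": 0}, {"hand": 60, "x": 0.029, "y": -0.0058, "z": 0.066, "ax": 0, "ay": 0, "az": 0}, {"hand": 60, "x": 0.029, "y": -0.0058, "z": 0.066, "ax": 0, "ay": 0, "az": 0}, {"hand": 10, "x": 0.029, "y": -0.0058, "z": 0.066, "ax": 0, "ay": 0, "az": 0}, {"hand": 10, "x": 0.029, "y": -0.0058, "z": 0.066, "ax": 0, "ay": 0, "az": 0}, {"hand": 10, "x": 0.029, "y": -0.0058, "z": 0.066, "ax": 0, "ay": 0, "az": 0}]' --newtons 35

```text
t: 19.85
tool_pos: [0.4428, 0.1293, 0.2457]
orientation: [2.305, 2.134, 0.002]
force: [-0.0, 0.5, 0.9]
opening: 0.0303
gripper_force: 0.0
```

>>> carry_out --targets '[{"hand": 10, "x": 0, "y": 0, "z": 0, "ax": 0, "ay": 0, "az": 0}, {"hand": 10, "x": 0, "y": 0, "z": 0, "ax": 0, "ay": 0, "az": 0}, {"hand": 10, "x": 0, "y": 0, "z": 0, "ax": 0, "ay": 0, "az": 0}]'

```text
t: 20.23
tool_pos: [0.4426, 0.1293, 0.2455]
orientation: [2.305, 2.134, 0.0]
force: [-2.1, -0.1, 5.1]
opening: 0.0242
gripper_force: 35.0
```

```bash
python3 - <<'E'
from h import *
s=read_state();print(s['t'],s['tool_pos'],s['orientation'],s['force'],s['opening'],s['gripper_force'])
p=np.array(s['tool_pos']);yd=np.array([.076,.997,0])
for z in(.013,): print(rel(p+[0,0,z],-.076),rel(p+[0,0,z]+.07*yd,-.076))
E
```

```text
20.225 [0.44263318 0.12927176 0.24545246] [2.30520868e+00 2.13413949e+00 4.76279090e-04] [-2.09665415 -0.09924201  5.08368146] 0.024236233414925167 35.00127911567688
(array([ 0.   ,  0.   , -0.013]), array([ 0.0003, -0.0001, -0.001 ])) (array([ 0.07  , -0.0001, -0.013 ]), array([ 0.0003, -0.0001, -0.001 ]))
```

>>> carry_out --targets '[{"hand": 10, "x": 0, "y": 0, "z": -0.007, "ax": 0, "ay": 0, "az": 0}, {"hand": 10, "x": 0, "y": 0, "z": -0.013, "ax": 0, "ay": 0, "az": 0}, {"hand": 10, "x": 0, "y": 0, "z": -0.0135, "ax": 0, "ay": 0, "az": 0}, {"hand": 10, "x": 0, "y": 0, "z": -0.0135, "ax": 0, "ay": 0, "az": 0}]'

```text
t: 20.72
tool_pos: [0.4425, 0.1292, 0.2583]
orientation: [2.305, 2.134, 0.0]
force: [5.6, -0.0, -8.9]
opening: 0.0246
gripper_force: 35.0
```

```bash
python3 - <<'E'
from h import *
c=camera_params('wrist');p,d=read_camera('wrist')
s=read_state();print(s['t'],s['tool_pos'],s['force'],s['opening'],s['gripper_force'])
W=cloud(d,c);m=(abs(W[...,0]-.443)<.01)&(abs(W[...,1]-.1295)<.012)&(W[...,2]>.073)&(W[...,2]<.11);q=W[m];print('knob',len(q),np.histogram(q[:,2],10))
E
```

```text
20.775 [0.44253861 0.1292198  0.25828686] [ 5.3025462   0.79209235 -7.43063688] 0.024363705788025717 34.99795854091644
knob 1366 (array([ 32,  32,  43,  35,  42,  47,  37,  92, 360, 646]), array([0.07306451, 0.07523284, 0.07740117, 0.0795695 , 0.08173782,
       0.08390615, 0.08607448, 0.08824281, 0.09041114, 0.09257947,
       0.0947478 ]))
```

>>> carry_out --targets '[{"hand": 10, "x": 0.007, "y": 0, "z": 0, "ax": 0, "ay": 0, "az": 0}, {"hand": 10, "x": 0.02, "y": 0, "z": 0, "ax": 0, "ay": 0, "az": 0}, {"hand": 10, "x": 0.035, "y": 0, "z": 0, "ax": 0, "ay": 0, "az": 0}, {"hand": 10, "x": 0.05, "y": 0, "z": 0, "ax": 0, "ay": 0, "az": 0}, {"hand": 10, "x": 0.063, "y": 0, "z": 0, "ax": 0, "ay": 0, "az": 0}, {"hand": 10, "x": 0.07, "y": 0, "z": 0, "ax": 0, "ay": 0, "az": 0}, {"hand": 10, "x": 0.07, "y": 0, "z": 0, "ax": 0, "ay": 0, "az": 0}, {"hand": 10, "x": 0.07, "y": 0, "z": 0, "ax": 0, "ay": 0, "az": 0}]'

```text
t: 21.78
tool_pos: [0.448, 0.1991, 0.2582]
orientation: [2.305, 2.134, 0.0]
force: [5.0, 0.9, -8.3]
opening: 0.0242
gripper_force: 35.0
```

```bash
python3 - <<'E'
from h import *
c=camera_params('wrist');p,d=read_camera('wrist')
s=read_state();P=np.array(s['tool_pos']);print(s['t'],P,s['orientation'],s['force'],s['opening'],s['gripper_force'])
print('travel',(P-[.44254,.12922,.2583])@[.076,.997,0])
W=cloud(d,c)
for x,y in((.5091,.2733),(.5064,.2373)):
    m=(abs(W[...,0]-x)<.014)&(abs(W[...,1]-y)<.014)&(W[...,2]>.058)&(W[...,2]<.1);print(m.sum(),W[m].mean(0))
cv2.imwrite('pics/w7.png',p)
E
```

```text
21.825 [0.44798233 0.19903437 0.25817824] [2.30500124e+00 2.13422213e+00 1.50444133e-05] [ 5.33120432  0.88783324 -8.5495754 ] 0.024332002986917248 34.998080134391785
travel 0.0700185425795227
1249 [0.50888926 0.27670852 0.07193372]
567 [0.50571738 0.23637339 0.06277193]
```

>>> carry_out --targets '[{"hand": 10, "x": 0, "y": 0, "z": 0.004, "ax": 0, "ay": 0, "az": 0}, {"hand": 10, "x": 0, "y": 0, "z": 0.008, "ax": 0, "ay": 0, "az": 0}, {"hand": 10, "x": 0, "y": 0, "z": 0.012, "ax": 0, "ay": 0, "az": 0}, {"hand": 10, "x": 0, "y": 0, "z": 0.0135, "ax": 0, "ay": 0, "az": 0}, {"hand": 10, "x": 0, "y": 0, "z": 0.0135, "ax": 0, "ay": 0, "az": 0}, {"hand": 10, "x": 0, "y": 0, "z": 0.0135, "ax": 0, "ay": 0, "az": 0}]'

```text
t: 22.58
tool_pos: [0.448, 0.199, 0.2455]
orientation: [2.305, 2.134, 0.0]
force: [1.6, -0.9, 3.1]
opening: 0.0243
gripper_force: 35.0
```

```bash
python3 - <<'E'
from h import *
c=camera_params('wrist');p,d=read_camera('wrist')
s=read_state();P=np.array(s['tool_pos']);print(s['t'],P,s['orientation'],s['force'],s['opening'],s['gripper_force'])
W=cloud(d,c);m=(abs(W[...,0]-P[0])<.01)&(abs(W[...,1]-P[1])<.012)&(W[...,2]>.073)&(W[...,2]<.11);q=W[m];print('knob',len(q),np.histogram(q[:,2],10),np.median(q[:,2]))
m=(abs(W[...,0]-.507)<.008)&(abs(W[...,1]-.2373)<.05)&(W[...,2]>.058)&(W[...,2]<.07)
l=cv2.connectedComponentsWithStats(m.astype(np.uint8))
for i in range(1,l[0]):
    if l[2][i,4]>50:print(l[2][i],W[l[1]==i].mean(0))
E
```

```text
22.625 [0.44800615 0.19907001 0.24547878] [2.30507341e+00 2.13421577e+00 4.25904916e-04] [ 0.26181194 -0.54032235  4.16000934] 0.024139315441089902 35.000832080841064
knob 1140 (array([ 20,  16,  15,  29,  47,  57, 216, 449, 254,  37]), array([0.07305682, 0.07398868, 0.07492054, 0.0758524 , 0.07678426,
       0.07771612, 0.07864799, 0.07957985, 0.08051171, 0.08144357,
       0.08237543])) 0.07991112741226584
[336 106  30  32 737] [0.50722495 0.27011039 0.06275176]
[335 165  27  28 603] [0.50615309 0.23637854 0.06287042]
```

```bash
python3 -c "
from plant import robot
print(robot.close_job())"
```

```text
the job is handed in; nothing more can be done
None
```

The job is handed in: all three slugs stand seated in the wells, the carrier has moved 70 mm to the next hole, and the pin is home with the knob still held at 35 N, after about 23 s of the 72 s allowed.

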